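Shut the access panel and lock its quarter-turn fastener

ROBOT

A 6-joint arm with a two-finger parallel gripper is mounted at the origin on a cart in front of the work surface, level with it; the furniture and walls round the work are solid. World frame = base frame: x ahead of the robot, y to its left, z up, the work surface at z = 0. Lengths are in m, angles in rad, forces in N, time in s.
With the tool pointing down it reaches from about 0.35 to 0.975 m from the base axis. Payload 7.1 kg.
Tool frame: the origin (TCP) lies between the finger pads; the fingertips stand 8 mm ahead of it and the grasp point (between the pads) lies 11 mm behind it; z points along the fingers, y is the line along which they close (so a half turn about z gives the same grasp; the last joint's range is limited). The gripper opens to 88 mm and grips with 3 to 60 N. Pads are 20 mm wide; open, the fingers measure 115 mm over their backs; the gripper's body (75 mm by 178 mm) begins 61 mm behind the grasp point.
Start: joints at [-1.311, 0.423, 1.63, -0, 1.089, -0.019], TCP at [0.172, -0.601, 0.231] pointing down, gripper open.
Joint ranges: [-3, 3], [-0.9, 2.11], [0.09, 2.58], [-1.31, 4.45], [0.11, 2.69], [-2.54, 2.54]. Speed limits (rad/s): [2.39, 2.39, 3.01, 3.14, 3.14, 3.14].

INTERFACE

Orientations are given as a 3x3 rotation matrix whose columns are the frame's x, y, z axes.
In Python, from workcell import bot gives the robot as it stands.
- The arm moves only by the tool drive_tool, never from a script. Its argument "commands" is one flat list of numbers, 7 for each row, row after row: the opening, from 0 (shut) to 1 (fully open), then the shift along the tool's x, y, z normalised to -1 to 1, where 1 is 1 m, then the turn, a rotation vector about the tool's x, y, z normalised to -1 to 1, where 1 is 180 degrees. In form: [gripper, dx, dy, dz, rx, ry, rz, gripper, dx, dy, dz, rx, ry, rz, ...]. A call has exactly 8 rows; each row is the pose to reach, as a shift and turn from the pose commanded when the call began, along the tool's axes at that moment, turning the shorter way round; what a row does not reach only later rows make up. A row lasts 1/12 s, in which the tool goes at most 41.7 mm and 7.16 degrees, less where a joint would pass 70% of its speed; a pose out of reach is approached as far as the arm can. A call with a number of a shift or a turn outside -1 to 1 is refused whole. A call with a gripper value outside its range is refused whole. The fingers move at their own pace and stop on an object; "squeeze" is the grip in N (left out, the last holds). Time passes only in rows, so rows that repeat a pose let the fingers close, or fill a call up. It gives the time, the measured TCP pose, the force, the opening and the grip force at its end, in the units of the state.
- bot.state(): the state, without advancing time (a new reading comes with each control period).
- bot.get_image(name): name is "side" or "top" or "wrist"; returns the picture (420x560x3 uint8, red, green, blue); there is no depth.
- bot.get_calibration(name): a dict with "intrinsics" (3x3 intrinsics, pixels), "dist" ([k1, k2, p1, p2, k3] as OpenCV has them; the pictures are not rectified), "position" and "attitude" of the camera in the world. Camera axes: x right, y down, z forward; pixel columns grow to the right and rows downward; lengths in m; the calibration is good to about 2 mm. A picture is of the moment at which its call begins: read the wrist's pose just before it. get_calibration takes no time and is no camera call; for the wrist camera it gives the pose at the moment of the call.
- bot.job_done(): hands the job in; it is judged then, once.
The state is a dict: "time_s": time; "joint_pos": joint angles; "qvel": joint speeds; "joint_torque": joint torques, N m; "tool_pos": TCP position; "eef_rot": TCP orientation; "ft_force": force on the tool from outside, world axes, zero at the start; "moment": the same for the moment, N m; "gripper_width": finger opening in m; "gripper_force": force on a finger pad.
Only numpy, scipy, OpenCV 4.12 (cv2) and the standard library are available. Lean on these libraries where they do the work, as an engineer would, in place of code of your own. Each camera call takes 0.05 s, during which the arm holds its last target. There are 200 camera calls.

TASK

Close up the terminal enclosure on the bench: push its raised access panel down until it lies flush on the box, then set a fingertip in the slot of the panel's quarter-turn fastener and turn it clockwise as far as it goes, so that the panel is locked. Use only the fingertips: grip and lift nothing, do not raise the panel further, leave the jar, marker, spanner and tape roll where they are, and end clear of everything.

Things in the scene. Friction and masses are not known exactly. Their poses are not given: they have to be found in the camera images.
- enclosure: Grey sheet-metal terminal box fixed to the bench, open on top, 180 mm deep (x) by 220 mm wide (y), rim 70 mm high. Small ears at the sides reach 128 mm from the middle. Origin: centre of its underside. Its -x side is the front and faces the robot, give or take its yaw; +y is its left; z up.
- hinge_line (a point): Middle of the panel's hinge line on the back top edge of the enclosure, 90 mm behind its origin and 70 mm above the bench; the line runs along the enclosure's y. Does not move with the panel.
- panel (a joint): Opening angle of the access panel (rad): 0 = flush on the rim, larger = front edge raised, at most 0.9; starts between 0.25 and 0.55. The hinge is stiff, so the panel stays at any angle; about 3 N downward near its front edge shuts it.
- panel_edge (a point): Middle of the panel's front edge, on its upper face; moves with it. The panel is an aluminium plate 180 mm (hinge line to front edge) by 220 mm, 4 mm thick. A steel collar 132 mm in diameter stands 24 mm above it, centred 105 mm from the hinge line. Its front corners are bare: press there, for instance 140 mm from the hinge line and 90 mm to either side.
- slot (a point): Centre of the fastener's slot, level with its top (panel shut: 15 mm in front of the enclosure's origin, 98 mm above the bench); moves with the panel. The fastener is a bare steel disc 113 mm in diameter, sunk flush in the collar; across its middle runs a closed-ended slot (black floor) 36 mm wide, 92 mm long, 19 mm deep. Its frame turns with it: y along the slot, z out of it.
- fastener (a joint): Turn of the fastener (rad), clockwise from above: 0 = open, slot parallel to the panel's front edge; 1.571 = locked, hard stop, slot fore and aft; starts at 0 to 0.35. The slot's right (-y) end swings to the front (-x). Friction 0.12 N m (4 N at 28 mm off the axis); stays where left. Its cam passes below a lip of the box: turned too early, it keeps the panel from shutting.
- grease_jar: Bystander: white jar with a blue lid, 63 mm in diameter, 53 mm high, standing on the bench near the right side of the enclosure. Origin: centre of its underside.
- marker: Bystander: white and red paint marker, 125 mm long, 15 mm thick, lying on the bench near the right side of the enclosure. Origin: under its middle.
- spanner: Bystander: steel spanner, 157 mm long, 9 mm thick, lying on the bench near the left side of the enclosure. Origin: under its middle.
- tape_roll: Bystander: roll of masking tape, 98 mm in diameter, 25 mm high, lying on the bench well to the right. Origin: centre of its underside.

How it is judged:
On the way, in this order (a step that is already met when the one before it is completed fails the run):
1. the panel is pushed down flush while the fastener is still open (value of joint panel below 0.03 rad and value of joint fastener below 0.6 rad), for 0.2 s.
2. the fastener is turned clockwise to its stop with the panel flush (value of joint fastener above 1.43 rad and value of joint panel below 0.03 rad), for 0.2 s.
At the end, for the whole second after the job is handed in: The panel lies flush (within 0.03 rad of shut), the fastener is turned to within 0.14 rad of its locked stop, both at rest, and the jar, marker, spanner and tape roll lie within 30 mm of where they were (all of step 2 and velocity of joint each of fastener, panel below 0.05 rad/s and distance of each of grease_jar, marker, spanner, tape_roll from where it was at the start of the episode below 0.03 m); the robot touches nothing.
It fails at once if the panel is raised well beyond where it stood (value of joint panel above 0.65 rad).
It fails at once if the jar, marker, spanner or tape roll is lifted or shifted by more than 30 mm (distance of any of grease_jar, marker, spanner, tape_roll from where it was at the start of the episode above 0.03 m).
It also fails if it takes over 48 s, if anything falls off the work surface, if the arm or the gripper's body presses on something with over 40 N, if the wrist force passes 120 N, or if a joint passes its speed limit or range.

## Working session

There is one attempt and no reset: what is moved stays moved. The work goes in short steps, Python scripts to look and compute and a tool call to move; the robot and the scene stay as the last step left them, time stands still between calls to the robot, and variables do not carry over. Pictures are saved under pics/ and viewed, at most 10 in all, crops included, and the job is handed in when it is done.

Besides the shell and the picture viewer there is one more tool, called as name(argument=value, ...) on one line, values as JSON. drive_tool: Moves the arm, as the interface text tells. Scaled input: -1 to 1 covers 1 m each way for a shift and 180 degrees each way for a turn. Its arguments: {"type":"object","properties":{"commands":{"type":"array","items":{"type":"number","minimum":-1,"maximum":1}},"squeeze":{"type":"number"}},"required":["commands"]}

```bash
mkdir -p pics
python3 - <<'E'
from workcell import bot
import cv2,numpy as np
for n in("top","side"):
    cv2.imwrite(f"pics/{n}0.png",cv2.resize(bot.get_image(n)[:,:,::-1],(800,600),interpolation=cv2.INTER_CUBIC))
    c=bot.get_calibration(n);print(n,c)
s=bot.state();print(s['time_s'],s['tool_pos'],s['eef_rot'])
E
```

```text
top {'intrinsics': array([[430.97481363,   0.        , 284.29211331],
       [  0.        , 430.97481363, 204.45574083],
       [  0.        ,   0.        ,   1.        ]]), 'dist': array([0.027094, 0.      , 0.      , 0.      , 0.      ]), 'position': array([ 0.5416923 , -0.21970051,  1.06915038]), 'attitude': array([[-1.29988983e-03, -9.98455778e-01,  5.55371035e-02],
       [-9.99879814e-01,  4.39741880e-04, -1.54972212e-02],
       [ 1.54488680e-02, -5.55505734e-02, -9.98336349e-01]])}
side {'intrinsics': array([[503.76057106,   0.        , 277.57101598],
       [  0.        , 503.76057106, 211.94690622],
       [  0.        ,   0.        ,   1.        ]]), 'dist': array([-0.04547933,  0.        ,  0.        ,  0.        ,  0.        ]), 'position': array([0.25618939, 0.4947707 , 0.78984697]), 'attitude': array([[-0.9067947 , -0.29250958,  0.30358117],
       [-0.42108672,  0.59389727, -0.68554504],
       [ 0.02023246, -0.74948261, -0.6617148 ]])}
0.1 [ 0.17188324 -0.60040916  0.23001046] [[ 9.61392801e-01  2.75179535e-01 -3.26105625e-04]
 [ 2.75179725e-01 -9.61391929e-01  1.29564121e-03]
 [ 4.30186297e-05 -1.33535779e-03 -9.99999107e-01]]
```

View pics/top0.png

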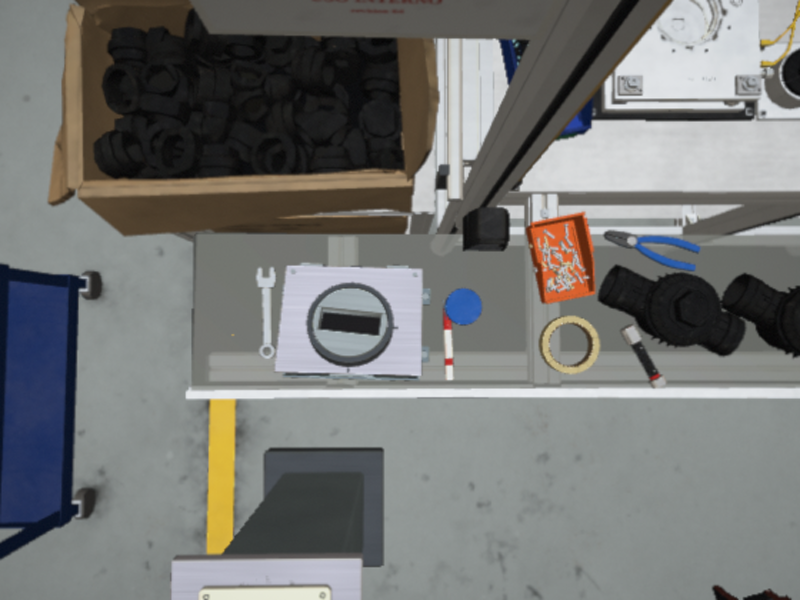

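View pics/side0.png

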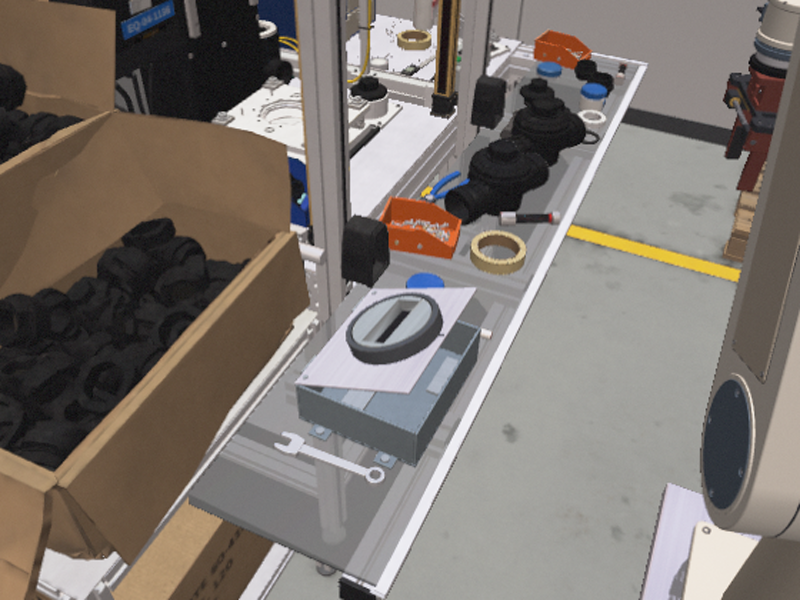

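Run:
```python
import cv2
from workcell import bot
a=bot.get_image("top")[175:275,180:330,::-1];b=bot.get_image("side")[190:330,200:350,::-1]
cv2.imwrite("pics/top1.png",cv2.resize(a,(750,500),interpolation=cv2.INTER_CUBIC))
cv2.imwrite("pics/side1.png",cv2.resize(b,(600,560),interpolation=cv2.INTER_CUBIC))
```

```text
(no output)
```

View pics/top1.png

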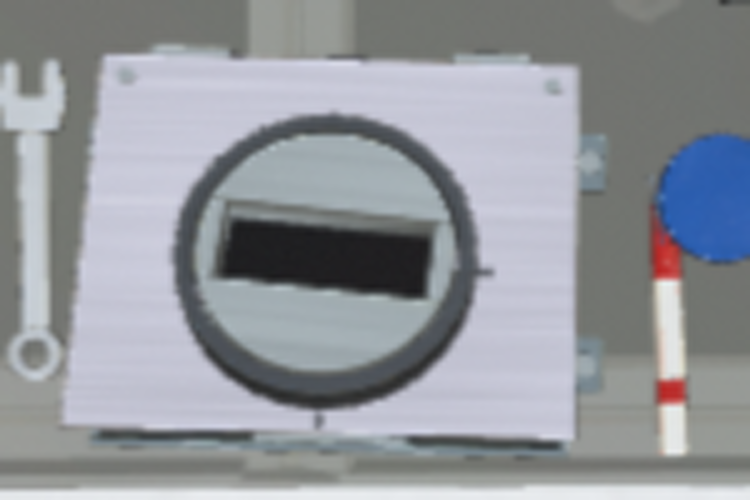

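View pics/side1.png

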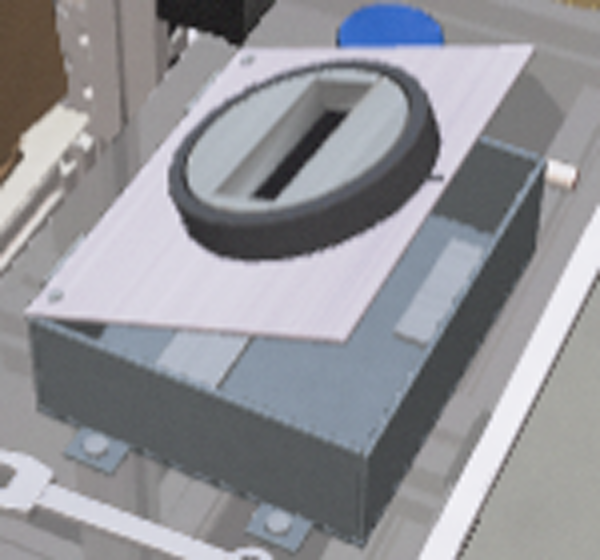

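```bash
cat > h.py <<'E'
import numpy as np,cv2
from scipy.optimize import least_squares
from scipy.spatial.transform import Rotation as R
def proj(c,P):
    A=np.array(c['attitude']).T
    return cv2.projectPoints(np.array(P,float),cv2.Rodrigues(A)[0],-A@c['position'],c['intrinsics'],c['dist'])[0][:,0]
def world(p,P):  # enclosure -> world
    return np.array(P)@R.from_euler('z',p[2]).as_matrix().T+[p[0],p[1],0]
def panel(p,P):  # P: (dist from hinge, y, height over hinge)
    P=np.array(P,float);a=p[3];d,h=P[:,0],P[:,2]
    return world(p,np.c_[.09-d*np.cos(a)+h*np.sin(a)*1,P[:,1],.07+d*np.sin(a)+h*np.cos(a)])
def slotpt(p,P): # slot-frame xy, z -> panel coords, slot y along, turned clockwise
    Q=np.array(P,float)@R.from_euler('z',-p[4]).as_matrix().T
    return panel(p,np.c_[.105-Q[:,0],Q[:,1],.028+Q[:,2]])
E
python3 - <<'E'
from h import *
from workcell import bot
T,S=bot.get_calibration("top"),bot.get_calibration("side")
cor=[(0,.11,.004),(0,-.11,.004),(.18,-.11,.004),(.18,.11,.004)]
box=[(-.09,.11,.07),(-.09,-.11,.07),(-.09,.11,0),(.09,.11,0)]
sl=[(.018,.046,0),(.018,-.046,0),(-.018,.046,0),(-.018,-.046,0)]
f=lambda L,s,o:(np.array(L)+.5)/s-.5+o
tp=f([(104,54),(579,66),(575,440),(63,425),(219,198),(445,222),(213,275),(436,298)],5,(180,175))
sp=f([(28,315),(240,46),(534,45),(345,339),(365,455),(545,160),(362,545),(38,412)],4,(200,190))
def res(p):
    return np.r_[proj(T,np.r_[panel(p,cor),slotpt(p,sl)])-tp,proj(S,np.r_[panel(p,cor),world(p,box)])-sp]
r=least_squares(lambda p:res(p).ravel(),[.65,-.1,0,.4,.1],loss='soft_l1')
print(r.x);print(res(r.x).round(1).tolist())
E
```

```text
[ 0.54693868 -0.14924878 -0.02512271  0.38385966  0.08310346]
[[0.1, 0.0], [0.2, 0.0], [0.6, -0.1], [-0.1, 0.7], [1.8, 0.7], [-1.4, 0.1], [0.4, 0.6], [-1.6, 0.3], [-1.3, -1.0], [-0.3, 0.2], [-0.3, -0.2], [-0.6, -0.2], [0.5, 0.0], [0.3, -0.9], [-0.2, 0.8], [-0.4, -0.1]]
```

drive_tool(commands=[0,0.206,-0.129,0,0,0,-0.15,0,0.206,-0.129,0,0,0,-0.15,0,0.206,-0.129,0,0,0,-0.15,0,0.206,-0.129,0,0,0,-0.15,0,0.206,-0.129,0,0,0,-0.15,0,0.206,-0.129,0,0,0,-0.15,0,0.206,-0.129,0,0,0,-0.15,0,0.206,-0.129,0,0,0,-0.15])

```text
time_s: 0.87
tool_pos: [0.3356, -0.4188, 0.2307]
eef_rot: [[0.729, 0.684, -0.0], [0.684, -0.729, -0.0], [-0.0, -0.0, -1.0]]
ft_force: [-0.1, -0.3, -0.9]
gripper_width: 0.0382
gripper_force: 0.0
```

```bash
cat > g.py <<'E'
# usage: g.py x y z yaw : shift and turn in tool axes to reach a world TCP pose, tool straight down
import sys;from h import *;from workcell import bot
x,y,z,w=map(float,sys.argv[1:5]);s=bot.state();M=np.array(s['eef_rot'])
G=R.from_euler('z',w).as_matrix()@np.diag([1,-1,-1])
print(s['time_s'],'pos',np.round(s['tool_pos'],4),'yaw',np.arctan2(M[1,0],M[0,0]).round(3),'j6',round(s['joint_pos'][5],3),'F',np.round(s['ft_force'],1),'w',s['gripper_width'])
print('shift',(M.T@(np.array([x,y,z])-s['tool_pos'])).round(4),'turn',(R.from_matrix(M.T@G).as_rotvec()/np.pi).round(4))
E
python3 g.py .497 -.239 .2 1.4
```

```text
0.8667 pos [ 0.3356 -0.4188  0.2307] yaw 0.754 j6 -0.1 F [-0.1 -0.3 -0.9] w 0.038219509650683964
shift [ 0.2407 -0.0208  0.0307] turn [-0.      0.     -0.2058]
```

drive_tool(commands=[0,0.241,-0.021,0.03,0,0,-0.205,0,0.241,-0.021,0.03,0,0,-0.205,0,0.241,-0.021,0.03,0,0,-0.205,0,0.241,-0.021,0.03,0,0,-0.205,0,0.241,-0.021,0.03,0,0,-0.205,0,0.241,-0.021,0.03,0,0,-0.205,0,0.241,-0.021,0.03,0,0,-0.205,0,0.241,-0.021,0.03,0,0,-0.205])

```text
time_s: 1.53
tool_pos: [0.4971, -0.2403, 0.2002]
eef_rot: [[0.174, 0.985, -0.001], [0.985, -0.174, -0.0], [-0.0, -0.001, -1.0]]
ft_force: [-0.9, 0.4, -0.4]
gripper_width: 0.0004
gripper_force: 0.0
```

```bash
python3 g.py .497 -.239 .09 1.4
```

```text
1.5333 pos [ 0.4971 -0.2403  0.2002] yaw 1.396 j6 -0.297 F [-0.9  0.4 -0.4] w 0.0003718281420018243
shift [ 0.0013 -0.0002  0.1102] turn [-0.0002  0.     -0.0013]
```

drive_tool(commands=[0,0,0,0.03,0,0,0,0,0,0,0.05,0,0,0,0,0,0,0.06,0,0,0,0,0,0,0.07,0,0,0,0,0,0,0.08,0,0,0,0,0,0,0.09,0,0,0,0,0,0,0.1,0,0,0,0,0,0,0.11,0,0,0])

```text
time_s: 2.2
tool_pos: [0.4966, -0.2409, 0.0902]
eef_rot: [[0.176, 0.984, 0.0], [0.984, -0.176, -0.0], [-0.0, 0.0, -1.0]]
ft_force: [-2.0, -1.2, 3.4]
gripper_width: 0.0007
gripper_force: 1.7
```

drive_tool(commands=[0,0,0,0.003,0,0,0,0,0,0,0.006,0,0,0,0,0,0,0.008,0,0,0,0,0,0,0.009,0,0,0,0,0,0,0.009,0,0,0,0,0,0,0.009,0,0,0,0,0,0,0.009,0,0,0,0,0,0,0.009,0,0,0])

```text
time_s: 2.87
tool_pos: [0.4964, -0.2404, 0.0823]
eef_rot: [[0.176, 0.984, -0.0], [0.984, -0.176, 0.0], [-0.0, -0.0, -1.0]]
ft_force: [-3.8, -0.3, 7.0]
gripper_width: 0.0003
gripper_force: 3.6
```

drive_tool(commands=[0,0,0,0.002,0,0,0,0,0,0,0.003,0,0,0,0,0,0,0.003,0,0,0,0,0,0,0.003,0,0,0,0,0,0,0.003,0,0,0,0,0,0,0.003,0,0,0,0,0,0,0.003,0,0,0,0,0,0,0.003,0,0,0])

```text
time_s: 3.53
tool_pos: [0.4965, -0.2404, 0.082]
eef_rot: [[0.176, 0.984, 0.0], [0.984, -0.176, -0.0], [-0.0, 0.0, -1.0]]
ft_force: [-12.6, 4.2, 36.6]
gripper_width: 0.0004
gripper_force: 18.2
```

drive_tool(commands=[0,0,0,-0.02,0,0,0,0,0,0,-0.06,0,0,0,0,0,0,-0.1,0,0,-0.05,0,0,0,-0.12,0,0,-0.1,0,0,0,-0.12,0,0,-0.14,0,0,0,-0.12,0,0,-0.18,0,0,0,-0.12,0,0,-0.2,0,0,0,-0.12,0,0,-0.2])

```text
time_s: 4.2
tool_pos: [0.497, -0.2403, 0.1991]
eef_rot: [[-0.441, 0.898, 0.001], [0.898, 0.441, -0.0], [-0.001, 0.001, -1.0]]
ft_force: [-0.5, -0.2, -0.3]
gripper_width: 0.0006
gripper_force: 0.0
```

```bash
python3 g.py .532 -.149 .2 3.03
python3 - <<'E'
import cv2
from workcell import bot
a=bot.get_image("top")[175:275,180:330,::-1];b=bot.get_image("side")[190:330,200:350,::-1]
import numpy as np
cv2.imwrite("pics/both2.png",np.hstack([cv2.resize(a,(400,267),interpolation=cv2.INTER_CUBIC),cv2.copyMakeBorder(cv2.resize(b,(286,267),interpolation=cv2.INTER_CUBIC),0,0,0,0,0)]))
E
```

```text
4.2 pos [ 0.497  -0.2403  0.1991] yaw 2.027 j6 -0.929 F [-0.5 -0.2 -0.3] w 0.0006096150062475194
shift [ 0.0666  0.0717 -0.0008] turn [ 2.000e-04  4.000e-04 -3.192e-01]
```

View pics/both2.png

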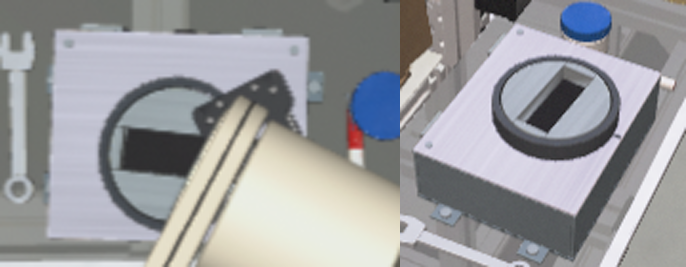

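drive_tool(commands=[0.57,0.067,0.072,0,0,0,-0.04,0.57,0.067,0.072,0,0,0,-0.08,0.57,0.067,0.072,0,0,0,-0.12,0.57,0.067,0.072,0,0,0,-0.16,0.57,0.067,0.072,0,0,0,-0.2,0.57,0.067,0.072,0,0,0,-0.24,0.57,0.067,0.072,0,0,0,-0.28,0.57,0.067,0.072,0,0,0,-0.319])

```text
time_s: 4.97
tool_pos: [0.5322, -0.1485, 0.1985]
eef_rot: [[-0.993, 0.116, -0.0], [0.116, 0.993, 0.0], [0.0, 0.0, -1.0]]
ft_force: [0.9, 0.6, -0.9]
gripper_width: 0.0488
gripper_force: 0.0
```

```bash
python3 g.py .532 -.149 .11 3.03
python3 - <<'E'
import cv2
from h import *
from workcell import bot
p=[.54694,-.14925,-.02512,0,.0831];S=bot.get_calibration("side")
o=np.array([200,160])
b=cv2.resize(bot.get_image("side")[160:310,200:350,::-1],(600,600),interpolation=cv2.INTER_CUBIC)
q=proj(S,slotpt(p,[(.018,.046,0),(.018,-.046,0),(-.018,-.046,0),(-.018,.046,0)]))
print(panel(p,[(.105,0,.028)]))
cv2.polylines(b,[((q-o+.5)*4).astype(int)],True,(0,0,255),1)
cv2.imwrite("pics/s3.png",b)
E
```

```text
4.9667 pos [ 0.5322 -0.1485  0.1985] yaw 3.025 j6 -1.748 F [ 0.9  0.6 -0.9] w 0.048846204765763956
shift [ 0.0002 -0.0005  0.0885] turn [ 0.0001 -0.     -0.0016]
[[ 0.53194473 -0.14887324  0.098     ]]
```

View pics/s3.png

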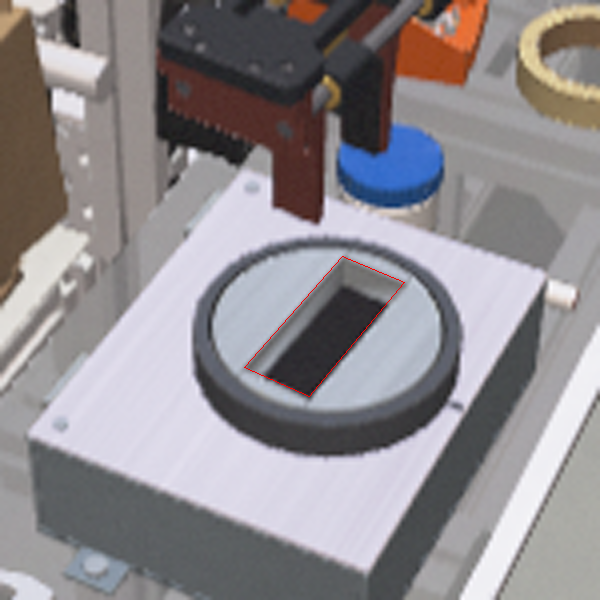

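The shut panel's slot matches the predicted outline (corners about (343,257), (405,283), (311,397) and (245,367)). I'll lower both fingertips into it.

drive_tool(commands=[0.57,0,0,0.035,0,0,0,0.57,0,0,0.065,0,0,0,0.57,0,0,0.08,0,0,0,0.57,0,0,0.088,0,0,0,0.57,0,0,0.094,0,0,0,0.57,0,0,0.1,0,0,0,0.57,0,0,0.105,0,0,0,0.57,0,0,0.105,0,0,0])

```text
time_s: 5.68
tool_pos: [0.5323, -0.1488, 0.0935]
eef_rot: [[-0.993, 0.12, 0.0], [0.12, 0.993, -0.0], [-0.0, -0.0, -1.0]]
ft_force: [-0.3, -0.4, 0.6]
gripper_width: 0.0499
gripper_force: 0.0
```

drive_tool(commands=[0.57,0,0,0,0,0,0.03,0.57,0,0,0,0,0,0.06,0.57,0,0,0,0,0,0.09,0.57,0,0,0,0,0,0.12,0.57,0,0,0,0,0,0.15,0.57,0,0,0,0,0,0.18,0.57,0,0,0,0,0,0.21,0.57,0,0,0,0,0,0.24])

```text
time_s: 6.35
tool_pos: [0.5312, -0.1482, 0.0942]
eef_rot: [[-0.638, 0.77, -0.002], [0.77, 0.638, 0.001], [0.002, -0.001, -1.0]]
ft_force: [-4.6, 3.7, 2.5]
gripper_width: 0.0498
gripper_force: 2.4
```

drive_tool(commands=[0.57,0,0,0,0,0,0.03,0.57,0,0,0,0,0,0.06,0.57,0,0,0,0,0,0.09,0.57,0,0,0,0,0,0.12,0.57,0,0,0,0,0,0.15,0.57,0,0,0,0,0,0.18,0.57,0,0,0,0,0,0.21,0.57,0,0,0,0,0,0.24])

```text
time_s: 7.02
tool_pos: [0.5309, -0.1477, 0.0943]
eef_rot: [[0.062, 0.998, -0.002], [0.998, -0.062, 0.002], [0.001, -0.002, -1.0]]
ft_force: [-4.1, 6.4, 3.2]
gripper_width: 0.0496
gripper_force: 3.3
```

```bash
python3 g.py .532 -.149 .0935 1.33;python3 -c "
from workcell import bot;print(bot.state()['moment'])"
```

```text
7.0167 pos [ 0.5309 -0.1477  0.0943] yaw 1.509 j6 -0.233 F [-4.1  6.4  3.2] w 0.0495948161824025
shift [-0.0012  0.0011  0.0007] turn [-0.0008 -0.0004  0.057 ]
[1.04171661 0.54910616 0.1314228 ]
```

drive_tool(commands=[0.57,0,0,0,0,0,0.015,0.57,0,0,0,0,0,0.03,0.57,0,0,0,0,0,0.04,0.57,0,0,0,0,0,0.05,0.57,0,0,0,0,0,0.055,0.57,0,0,0,0,0,0.06,0.57,0,0,0,0,0,0.06,0.57,0,0,0,0,0,0.06])

```text
time_s: 7.68
tool_pos: [0.531, -0.1475, 0.0943]
eef_rot: [[0.243, 0.97, -0.002], [0.97, -0.243, 0.002], [0.001, -0.003, -1.0]]
ft_force: [-3.9, 5.9, 3.9]
gripper_width: 0.0501
gripper_force: 4.5
```

```bash
python3 g.py .532 -.149 .0935 1.33;python3 -c "
from workcell import bot;print(bot.state()['moment'])"
```

```text
7.6833 pos [ 0.531  -0.1475  0.0943] yaw 1.325 j6 -0.049 F [-3.9  5.9  3.9] w 0.05013994205524559
shift [-0.0012  0.0014  0.0008] turn [-0.0008 -0.0004 -0.0014]
[1.10180844 0.50223106 0.25154961]
```

drive_tool(commands=[0.57,0,0,0,0,0,0.01,0.57,0,0,0,0,0,0.015,0.57,0,0,0,0,0,0.02,0.57,0,0,0,0,0,0.025,0.57,0,0,0,0,0,0.025,0.57,0,0,0,0,0,0.025,0.57,0,0,0,0,0,0.025,0.57,0,0,0,0,0,0.025])

```text
time_s: 8.35
tool_pos: [0.5309, -0.1474, 0.0943]
eef_rot: [[0.306, 0.952, -0.003], [0.952, -0.306, -0.001], [-0.002, -0.003, -1.0]]
ft_force: [-3.7, 8.6, 5.0]
gripper_width: 0.0505
gripper_force: 60.0
```

```bash
python3 g.py .532 -.149 .0935 1.33;python3 -c "
from workcell import bot;print(bot.state()['moment'])"
```

```text
8.35 pos [ 0.5309 -0.1474  0.0943] yaw 1.26 j6 0.022 F [-3.7  8.6  5. ] w 0.05054920222634318
shift [-0.0012  0.0015  0.0008] turn [-0.0009  0.0007 -0.0224]
[1.4486307  0.52774579 4.72551291]
```

The twisting moment rose from 0.25 to 4.7 N m, so the fastener is on its stop. I'll centre the fingers in the slot and lift straight out.

drive_tool(commands=[0.57,0,0,0,0,0,-0.03,0.57,0,0,0,0,0,-0.06,0.57,0,0,0,0,0,-0.09,0.57,0,0,0,0,0,-0.09,0.57,0,0,-0.01,0,0,-0.09,0.57,0,0,-0.03,0,0,-0.09,0.57,0,0,-0.06,0,0,-0.09,0.57,0,0,-0.1,0,0,-0.09])

```text
time_s: 9.02
tool_pos: [0.5306, -0.1484, 0.1937]
eef_rot: [[0.044, 0.999, -0.004], [0.999, -0.044, 0.001], [0.001, -0.004, -1.0]]
ft_force: [0.6, 0.3, 0.4]
gripper_width: 0.05
gripper_force: 0.0
```

drive_tool(commands=[0.57,0,0,-0.04,0,0,0,0.57,0,0,-0.08,0,0,0,0.57,0,0,-0.12,0,0,0,0.57,0,0,-0.15,0,0,0,0.57,0,0,-0.15,0,0,0,0.57,0,0,-0.15,0,0,0,0.57,0,0,-0.15,0,0,0,0.57,0,0,-0.15,0,0,0])

```text
time_s: 9.68
tool_pos: [0.5311, -0.1485, 0.3423]
eef_rot: [[0.042, 0.999, -0.003], [0.999, -0.042, 0.001], [0.001, -0.003, -1.0]]
ft_force: [-0.3, 1.0, -0.1]
gripper_width: 0.0502
gripper_force: 0.0
```

```bash
python3 g.py .532 -.149 .0935 1.33
python3 - <<'E'
import cv2
from h import *
from workcell import bot
p=[.54694,-.14925,-.02512,0,1.571];S=bot.get_calibration("side")
o=np.array([200,160])
b=cv2.resize(bot.get_image("side")[160:310,200:350,::-1],(600,600),interpolation=cv2.INTER_CUBIC)
q=proj(S,slotpt(p,[(.018,.046,0),(.018,-.046,0),(-.018,-.046,0),(-.018,.046,0)]))
cv2.polylines(b,[((q-o+.5)*4).astype(int)],True,(0,0,255),1)
cv2.imwrite("pics/s4.png",b)
E
```

```text
9.6833 pos [ 0.5311 -0.1485  0.3423] yaw 1.529 j6 -0.252 F [-0.3  1.  -0.1] w 0.05015261454933371
shift [-0.0006  0.0015  0.2488] turn [-0.0009 -0.0001  0.0633]
```

View pics/s4.png

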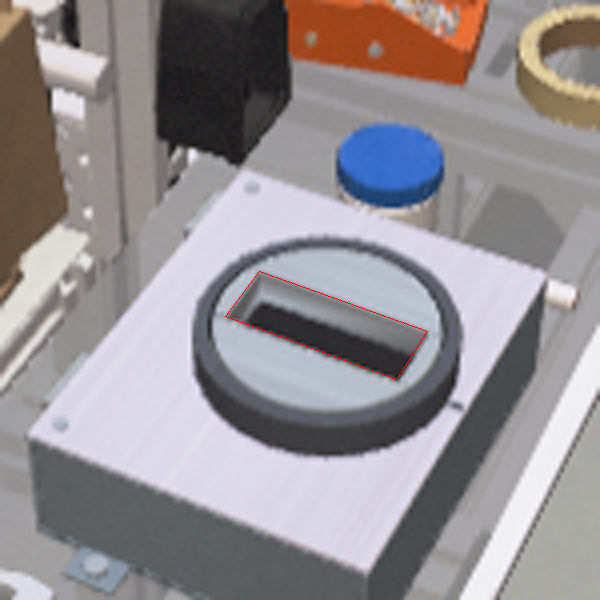

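The slot matches the locked outline (corners about (260,271), (427,331), (397,380) and (227,317)). The panel is flush and the arm is clear.

```bash
python3 -c "
from workcell import bot;print(bot.job_done())"
```

```text
the job is handed in; nothing more can be done
None
```

I pushed the panel down flush, turned the fastener clockwise to its locked stop, lifted the gripper clear and handed the job in after about 10 s of the 48 s allowed; the hand-in returned no verdict.

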